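# Weigh a hub flange on the two-pan balance

### The job

Weigh the steel flange that lies on the balance: set steel weights from the plywood rest gently on the empty pan, choosing them so that the beam levels and the pointer comes to rest between the two outer lines of its plate. Leave the flange where it is, see that all three weights, used or not, end up standing upright, and disturb nothing else on the bench.

Things in the scene. Friction and masses are not known exactly. Their poses are not given: they have to be found in the camera images.
- beam (a joint): balance beam's angle, rad: 0 = flange side fully down on its stop (the start), 0.15 = level, 0.30 = weight side fully down. Settles in about 1.5 s. Off the stops it moves 0.076 rad for each 200 g of difference between the pans, wherever the load lies on a pan; a difference over about 400 g keeps it on a stop. Each pan post is 170 mm from the pivot
- pointer_tip (a point): tip of the dark needle that stands up from the middle of the beam, 155 mm from the pivot; it leans to the heavier side, before a white plate with three black lines. Between the two outer lines, each with a black pin over it on the plate's top edge, the beam is within 0.05 rad of level (tip within 8 mm of the plate's middle)
- balance: grey two-pan balance, fixed to the table; housing 150 x 250 mm and 46 mm tall, beam pivot 90 mm above the table, pointer plate in the middle up to 240 mm above the table (pointer tip 245 mm). Origin: centre of the housing's underside; its y axis points from the weight pan (empty) to the flange's pan
- weight_pan_top (a point): centre of the upper face of the empty pan, on the balance's -y side (right as seen from the robot): a level, rimless aluminium disc 160 mm in diameter, 6 mm thick, on a post. The pan stays level and travels up and down with the beam, nominally 155 mm above the table at the start, 130 mm at level, 105 mm fully down. Its axes are the balance's (z up)
- weight_pan: the empty pan itself; its origin lies on the beam's end, 40 mm below the centre of the pan's upper face
- part_pan_top (a point): centre of the upper face of the pan that carries the flange, on the balance's +y side: a level, rimless aluminium disc 160 mm in diameter, 6 mm thick, on a post. The pan stays level and travels up and down with the beam, nominally 105 mm above the table at the start, 130 mm at level
- part_pan: the flange's pan itself; its origin lies on the beam's end, 40 mm below the centre of the pan's upper face
- flange: loose dark steel hub flange: disc 120 mm in diameter, 11 mm thick with a hub 48 mm in diameter, 36 mm tall in all, lying on its pan. Its mass is unknown, between 950 g and 1500 g, so the 800 g weight is always needed, and at least one more. Origin: centre of its underside
- weight_800: loose polished steel 800 g weight: upright cylinder 52 mm in diameter and 43 mm tall, topped by a coaxial plain round stem 20 mm in diameter and 34 mm tall to hold it by (77 mm tall in all). Origin: centre of its underside; z up along its axis. The three weights stand upright on the plywood rest in a row, 85 mm apart, in any order; told apart by size
- weight_400: loose polished steel 400 g weight: upright cylinder 40 mm in diameter and 33 mm tall, topped by a coaxial plain round stem 20 mm in diameter and 34 mm tall to hold it by (67 mm tall in all). Origin: centre of its underside; z up along its axis. The three weights stand upright on the plywood rest in a row, 85 mm apart, in any order; told apart by size
- weight_200: loose polished steel 200 g weight: upright cylinder 30 mm in diameter and 24 mm tall, topped by a coaxial plain round stem 20 mm in diameter and 34 mm tall to hold it by (58 mm tall in all). Origin: centre of its underside; z up along its axis. The three weights stand upright on the plywood rest in a row, 85 mm apart, in any order; told apart by size
- rest: plywood board, 290 x 100 x 18 mm, fixed to the table; the weights stand on it along its x axis, at -85, 0 and +85 mm. Origin: centre of its underside
- nylon: white nylon round, upright cylinder 60 mm in diameter and 65 mm tall; a bystander, to be left alone. Origin: centre of its underside
- spanner: steel spanner, 180 mm, lying flat; a bystander, to be left alone. Origin: its middle
- hammer: hammer, 260 mm, lying flat; a bystander, to be left alone. Origin: its middle
- disc: red-brown cutting disc, 115 mm in diameter, 5 mm thick, lying flat; a bystander, to be left alone. Origin: centre of its underside
- offcut: rusty steel plate, 110 x 160 x 6 mm, lying flat; a bystander, to be left alone. Origin: centre of its underside
- gear_blank: steel gear blank, disc 80 mm in diameter and 18 mm thick with a hub 36 mm in diameter, 34 mm tall in all; it has no stem, is not one of the weights; a bystander, to be left alone. Origin: centre of its underside
Mind the look-alikes: they are no part of the job. What is shaped like the weight_400 but green or purple is not meant.

How it is judged (in metres and radians):
At the end, for the whole second after the job is handed in: The beam is at rest within 0.05 rad of level (joint 0.10 to 0.20, under 0.03 rad/s), the flange lies flat on its own pan within 35 mm of the pan's centre, and all three weights stand upright (within 0.15 rad) and at rest, used ones on the weight pan (value of joint beam between 0.1 and 0.2 rad and velocity of joint beam between -0.03 and 0.03 rad/s and horizontal distance between flange and part_pan_top below 0.035 m and z of flange in the frame of part_pan_top between -0.006 and 0.008 m and angle between each of weight_800, weight_400, weight_200's own z axis and vertical below 0.15 rad and linear speed of each of weight_800, weight_400, weight_200 below 0.02 m/s); the robot touches nothing.
It fails at once if a bystander is shifted by more than 40 mm (distance of any of nylon, spanner, hammer, disc, offcut, gear_blank from where it was at the start of the episode above 0.04 m).
It fails at once if a weight is put on the flange or its pan (contact force between any of weight_800, weight_400, weight_200 and part_pan above 0.5 N or contact force between any of weight_800, weight_400, weight_200 and flange above 0.5 N).
It fails at once if a weight is dropped or slammed on the pan (contact force over 60 N) (contact force between any of weight_800, weight_400, weight_200 and weight_pan above 60 N).
It also fails if it takes over 72 s, if anything falls off the work surface, if the arm or the gripper's body presses on something with over 40 N, if the wrist force passes 120 N, or if a joint passes its speed limit or range.

### The arm

A 6-joint arm with a two-finger parallel gripper is mounted at the origin on the work surface. World frame = base frame: x ahead of the robot, y to its left, z up, the work surface at z = 0. Lengths are in mm, angles in rad, forces in N, time in s.
With the tool pointing down it reaches from about 300 to 775 mm from the base axis. Payload 14.6 kg.
Tool frame: the origin (TCP) lies on the centre line of the jaws, within the pads' length; the fingertips stand 8 mm ahead of it and the grasp point (between the pads) lies 11 mm behind it; z points along the fingers, x is the direction in which the jaws open and shut, and the axes are right-handed (so a half turn about z gives the same grasp; the last joint's range is limited). The gripper opens to 85 mm and grips with 20 to 120 N. Pads are 22 mm wide; open, the fingers measure 114 mm over their backs; the gripper's body (76 mm by 85 mm) begins 54 mm behind the grasp point. The pads swing forward as they close: fully open they stand 13 mm farther back than shut.
Start: joints at [1.07, 0.3, 1.521, -0, 1.321, -0.067], TCP at [231.173, 499.048, 239.281] pointing down, gripper open.
Joint ranges: [-3.03, 3.03], [-0.79, 2.21], [0.23, 2.52], [-1.04, 4.18], [0, 3.07], [-2.55, 2.55]. Speed limits (rad/s): [2.22, 2.22, 2.57, 3.14, 3.14, 3.14].

### API

Orientations are given as a rotation vector (axis times angle).
In Python, from station import arm gives the robot as it stands.
- The arm moves only by the tool drive_tool, never from a script. Its arguments are lists of equal length, an entry for each row: "xyz": the shift along the tool's x, y, z in mm, a list of three; "rotation": the turn, a rotation vector about the tool's x, y, z in rad, a list of three. A call has 1 to 20 rows; each row is the pose to reach, as a shift and turn from the pose commanded when the call began, along the tool's axes at that moment; what a row does not reach only later rows make up. A row lasts 1/10 s, in which the tool goes at most 50 mm and 8.59 degrees, less where a joint would pass 70% of its speed; a pose out of reach is approached as far as the arm can. A call with a gripper value outside its range is refused whole. "claw" is the closure, from 0 (fully open) to 1 (shut), set as the call begins (left out, the last holds). The fingers move at their own pace and stop on an object; "squeeze" is the grip in N (left out, the last holds). Time passes only in rows, so rows that repeat a pose let the fingers close. It gives the time, the measured TCP pose, the force and the opening at its end, in the units of the state.
- arm.get_state(): the state, without advancing time (a new reading comes with each control period).
- arm.camera(name): name is "scene" or "side" or "wrist"; returns a dict with "frame" (420x560x3 uint8, red, green, blue), "fx", "fy", "cx", "cy" (pixels), "R" (3x3) and "t" (3): a world point X has camera coordinates R X + t; the wrist camera has in their place "T_tool_cam" (4x4, takes a point from camera to tool coordinates, whose origin is the TCP and whose axes are the tool frame's). Camera axes: x right, y down, z forward; pixel columns grow to the right and rows downward; lengths in mm; the calibration is good to about 2 mm. The wrist camera is an equidistant fisheye: a pixel r from the principal point sees the ray r / f radians off the axis. A picture is of the moment at which its call begins: read the wrist's pose just before it. There is no depth.
- arm.finish_job(): hands the job in, once; it reports no verdict.
The state is a dict: "t": time; "joint_pos": joint angles; "qd": joint speeds; "effort": joint torques, N m; "eef_pos": TCP position; "orientation": TCP orientation; "ft_force": force on the tool from outside, world axes, zero at the start; "wrist_torque": the same for the moment, N m; "grip_width": finger opening in mm.
Only numpy, scipy, OpenCV 4.12 (cv2) and the standard library are available. Lean on these libraries where they do the work, as an engineer would, in place of code of your own. Each camera call takes 0.05 s, during which the arm holds its last target.

## Working session

There is one attempt and no reset: what is moved stays moved. The work goes in short steps, Python scripts to look and compute and a tool call to move; the robot and the scene stay as the last step left them, time stands still between calls to the robot, and variables do not carry over. Pictures are saved under pics/ and viewed, and the job is handed in when it is done.

Besides the shell and the picture viewer there is one more tool, called by a JSON object that holds its "method" and its "body", one argument or row to a line. drive_tool: Moves the arm, as the interface text tells. Its arguments: {"type":"object","properties":{"xyz":{"type":"array"},"rotation":{"type":"array"},"claw":{"type":"number"},"squeeze":{"type":"number"}},"required":["xyz","rotation"]}

```bash
mkdir -p pics; ls; python3 - <<'E'
from station import arm
import cv2,numpy as np,json
s=arm.get_state();print(s)
for n in ["scene","side","wrist"]:
    c=arm.camera(n);cv2.imwrite(f"pics/{n}0.png",c["frame"][:,:,::-1])
    print(n,{k:np.round(np.array(v),4).tolist() for k,v in c.items() if k!="frame"})
    np.savez(f"{n}0.npz",**c)
E
```

```text
pics
{'t': 0.0, 'joint_pos': array([ 1.07040321e+00,  3.00500066e-01,  1.52157970e+00, -1.53228349e-05,
        1.32070223e+00, -6.66132290e-02]), 'qd': array([-4.05918359e-05,  1.10725405e-03, -2.06996551e-03, -2.44994437e-04,
       -2.57837353e-03,  3.78378743e-04]), 'effort': array([-1.17623356e-03, -5.43528235e+01, -3.61771774e+01, -1.41058249e-04,
        4.30665459e-03,  7.77262500e-06]), 'eef_pos': array([231.07185818, 498.85842096, 238.70600386]), 'orientation': array([ 2.64693929e+00,  1.69104632e+00, -1.62629123e-03]), 'ft_force': array([0.29214229, 0.44702409, 1.22339576]), 'wrist_torque': array([-0.05226457, -0.00858702, -0.04410037]), 'grip_width': 85.38996846898235}
scene {'fx': 381.454, 'fy': 381.454, 'cx': 283.6203, 'cy': 212.0995, 'R': [[-0.5015, 0.865, 0.0185], [0.5745, 0.3489, -0.7404], [-0.6469, -0.3607, -0.6719]], 't': [238.1999, -169.4537, 1587.2379]}
side {'fx': 434.436, 'fy': 434.436, 'cx': 278.9256, 'cy': 207.8501, 'R': [[0.7851, -0.6194, 0.0016], [-0.3539, -0.4506, -0.8195], [0.5083, 0.6428, -0.573]], 't': [-394.8239, 311.0091, 962.0939]}
wrist {'fx': 325.1923, 'fy': 325.1923, 'cx': 275.4287, 'cy': 216.4536, 'T_tool_cam': [[1.0, 0.0006, 0.0004, -1.1443], [-0.0006, 0.9635, 0.2677, -68.2506], [-0.0002, -0.2677, 0.9635, -135.1495], [0.0, 0.0, 0.0, 1.0]]}
```

View pics/scene0.png

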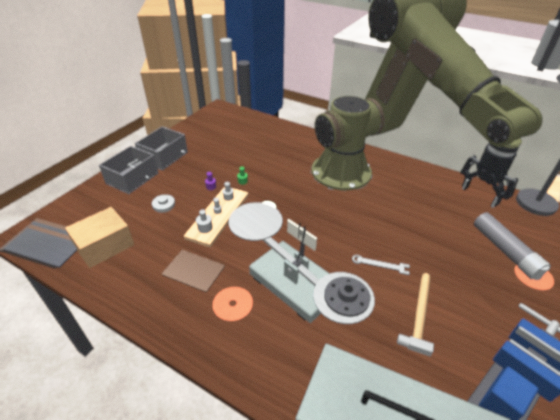

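View pics/side0.png

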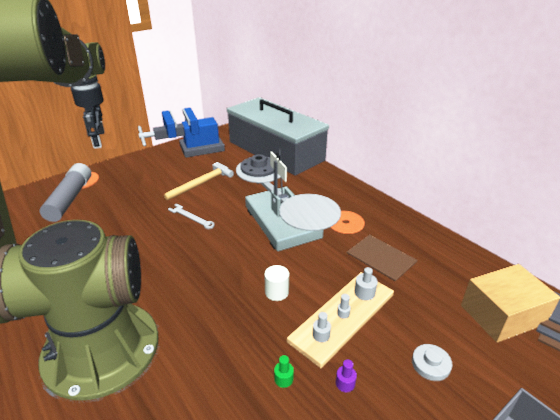

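View pics/wrist0.png

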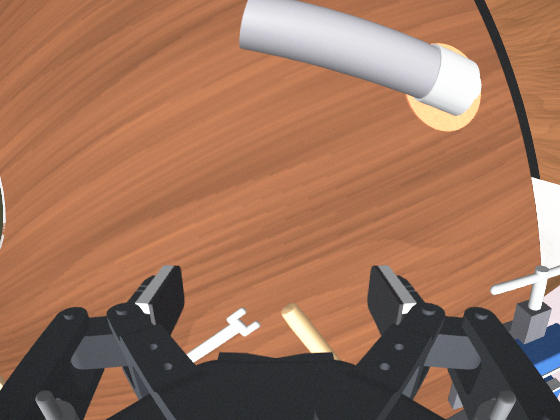

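Side view: the three steel weights stand on the plywood at about (367,285), (344,307) and (322,328). Look-alikes are the green one (285,370), purple one (347,376), gear blank (432,360) and nylon round (277,283). By size they should be 800, 200 and 400, in that order. I'll check in a close crop.

```bash
python3 - <<'E'
import cv2
a=cv2.imread("pics/side0.png")[230:400,250:460];b=cv2.imread("pics/scene0.png")[160:280,170:320]
cv2.imwrite("pics/c1.png",cv2.resize(a,None,fx=3.6,fy=3.5,interpolation=2)[:600,:800])
cv2.imwrite("pics/c2.png",cv2.resize(b,None,fx=5,fy=5,interpolation=2))
E
```

```text
(no output)
```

View pics/c1.png

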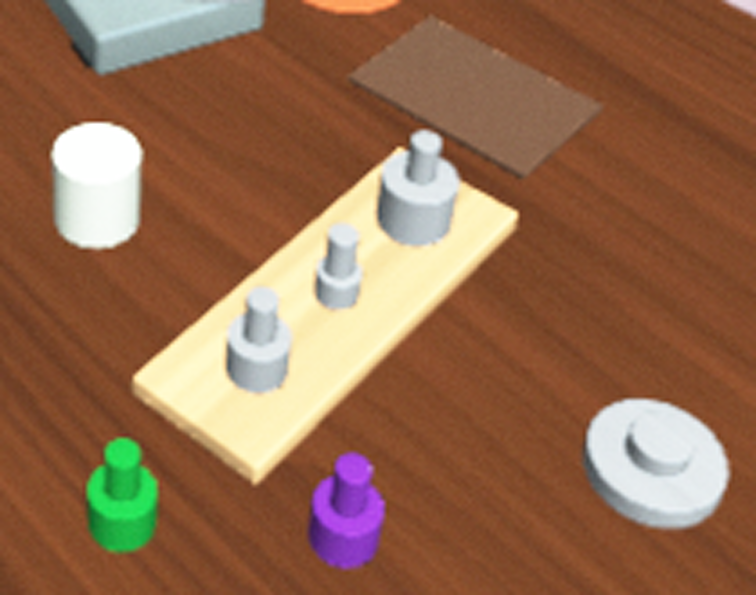

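View pics/c2.png

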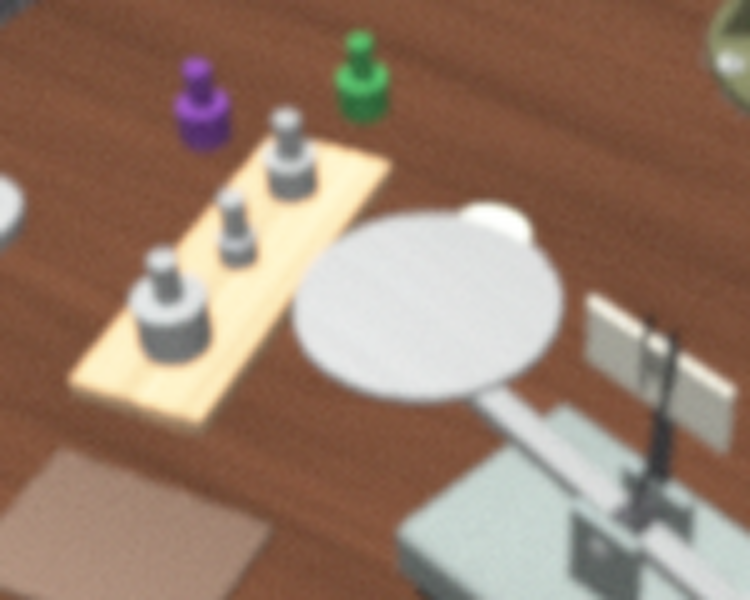

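Confirmed. The 800 is the largest, at the far end, the 200 is in the middle, and the 400 is nearest the robot. Green and purple are excluded. Next I'll work out positions.

```bash
cat > h.py <<'E'
import numpy as np,cv2
from scipy.spatial.transform import Rotation as Ro
def ray(c,p):
    d=np.array([(p[0]-float(c["cx"]))/float(c["fx"]),(p[1]-float(c["cy"]))/float(c["fy"]),1.])
    R=np.array(c["R"]);return -R.T@np.array(c["t"]).ravel(),R.T@d
def plane(c,p,z):
    o,d=ray(c,p);return o+d*(z-o[2])/d[2]
def tri(c1,p1,c2,p2):
    o,d=ray(c1,p1);q,e=ray(c2,p2);s=np.linalg.lstsq(np.c_[d,-e],q-o,rcond=None)[0]
    a,b=o+d*s[0],q+e*s[1];return (a+b)/2,np.linalg.norm(a-b)
E
python3 - <<'E'
from h import *
np.set_printoptions(precision=1,suppress=True)
S=np.load("side0.npz");C=np.load("scene0.npz")
for n,s,c,z in [("800",(368.3,270),(202.4,211.2),95),("200",(345.3,296.6),(216.4,199.6),76),("400",(322.8,315.1),(227.4,183.4),85)]:
    print(n,plane(S,s,z),plane(C,c,z),tri(S,s,C,c))
# pan: bright low-saturation near guess
for nm,c,g,z in [("side",S,(310,211),155),("scene",C,(256,221),155),("side",S,(258,170),105),("scene",C,(345,296),105)]:
    f=c["frame"];h=cv2.cvtColor(f,cv2.COLOR_RGB2HSV)
    m=((h[...,1]<35)&(h[...,2]>120)).astype(np.uint8)
    w=np.zeros_like(m);w[g[1]-35:g[1]+35,g[0]-42:g[0]+42]=1
    cs,_=cv2.findContours(m*w,0,1);k=max(cs,key=cv2.contourArea)
    pts=np.array([plane(c,p[0],z)[:2] for p in k])
    from scipy.optimize import least_squares
    r=least_squares(lambda q:np.hypot(*(pts-q[:2]).T)-q[2],[*pts.mean(0),80],loss="soft_l1")
    print(nm,z,r.x,cv2.boundingRect(k),np.sqrt(np.mean(r.fun**2)))
# board corners top z=18 (side)
B=[(136,380),(258,470),(518,214),(400,150)]
print([plane(S,(250+x/3.6,230+y/3.5),18)[:2] for x,y in B])
E
```

```text
800 [ 569.8 -257.6   95. ] [ 567.6 -255.7   95. ] (array([ 568.6, -256.7,   95.2]), np.float64(2.931360593780909))
200 [ 479.9 -272.5   76. ] [ 480.2 -268.    76. ] (array([ 479.9, -270.4,   74.5]), np.float64(3.2267384100774956))
400 [ 396.8 -286.1   85. ] [ 395.7 -282.2   85. ] (array([ 396.1, -284.2,   84.2]), np.float64(3.6368223794901917))
side 155 [524.6 -33.4 116.5] (268, 176, 73, 70) 26.993144962252266
scene 155 [567.5 -27.1  96.1] (228, 201, 70, 55) 26.828164070910265
side 105 [604.9 206.5  87. ] (236, 151, 64, 54) 41.614773994449095
scene 105 [646.  257.3  92.7] (303, 261, 72, 63) 14.728956087391811
[array([ 333.1, -246.8]), array([ 347.3, -341.5]), array([ 631.7, -298.6]), array([ 616. , -203.1])]
```

```bash
python3 - <<'E'
import cv2
a=cv2.imread("pics/side0.png")[130:260,220:380]
cv2.imwrite("pics/c3.png",cv2.resize(a,None,fx=4.6,fy=4.6,interpolation=2))
a=cv2.imread("pics/scene0.png")[190:340,210:390]
cv2.imwrite("pics/c4.png",cv2.resize(a,None,fx=4,fy=4,interpolation=2))
E
```

```text
(no output)
```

View pics/c3.png

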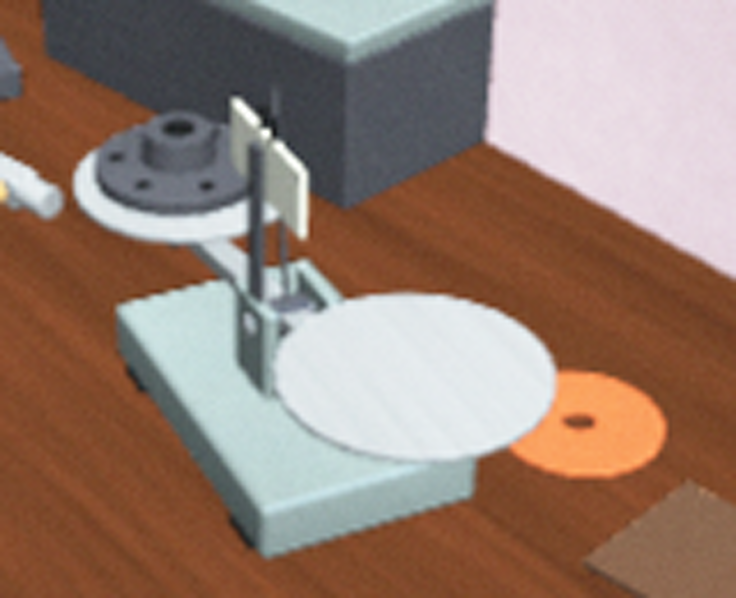

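View pics/c4.png

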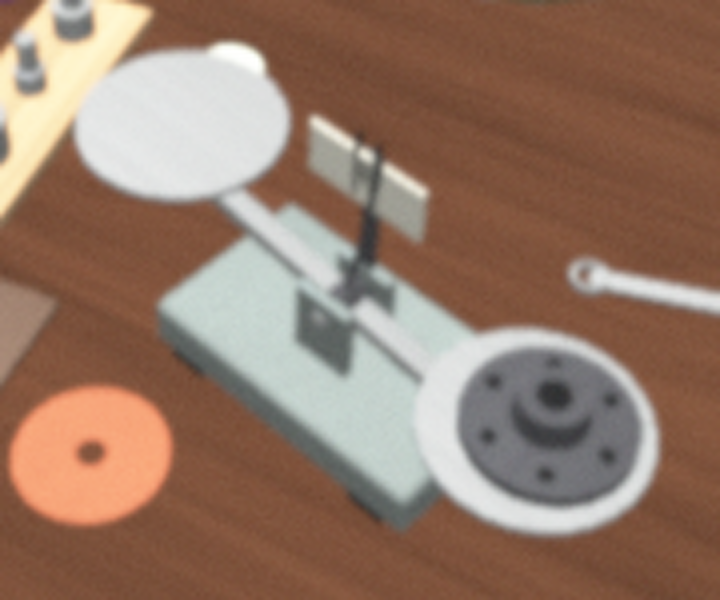

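```bash
python3 - <<'E'
from h import *
np.set_printoptions(precision=1,suppress=True)
S=np.load("side0.npz");C=np.load("scene0.npz")
s=(310.3,211.3);c=(255.6,220.3)
print(plane(S,s,155),plane(C,c,155),tri(S,s,C,c))
c=(210+536/4,190+427/4);print("partpan",plane(C,c,105))
E4=[(75,120),(290,128),(188,48)];
print("scene rim",[plane(C,(210+x/4,190+y/4),155) for x,y in E4])
print("plate side",plane(S,(220+238/4.6,130+97/4.6),240),plane(S,(220+305/4.6,130+165/4.6),240))
print("plate scene",plane(C,(210+312/4,190+118/4),240),plane(C,(210+428/4,190+190/4),240))
print("nylon",plane(S,(277,270),65))
E
```

```text
[563.4 -54.1 155. ] [565.7 -47.  155. ] (array([564.9, -49.8, 152.4]), np.float64(3.7224667817792496))
partpan [646.  279.5 105. ]
scene rim [array([ 605.9, -115.8,  155. ]), array([530.6,  25.1, 155. ]), array([493.7, -89. , 155. ])]
plate side [589.8 143.2 240. ] [569.   52.9 240. ]
plate scene [592.2  76.3 240. ] [611.9 172.2 240. ]
nylon [419.1 -98.4  65. ]
```

```bash
cat >> h.py <<'E'
def delta(s,P,psi):
    R=Ro.from_rotvec(s["orientation"]).as_matrix()
    a=np.radians(psi);T=np.array([[np.cos(a),np.sin(a),0],[np.sin(a),-np.cos(a),0],[0,0,-1]])
    return np.round(R.T@(np.array(P)-s["eef_pos"]),1).tolist(),np.round(Ro.from_matrix(R.T@T).as_rotvec(),3).tolist()
def wray(c,s,p):
    u=np.array([p[0]-c["cx"],p[1]-c["cy"]]);r=np.linalg.norm(u);th=r/c["fx"]
    d=np.array([*(u/max(r,1e-9)*np.sin(th)),np.cos(th)])
    T=np.array(c["T_tool_cam"]);R=Ro.from_rotvec(s["orientation"]).as_matrix()
    return s["eef_pos"]+R@T[:3,3],R@T[:3,:3]@d
def wplane(c,s,p,z):
    o,d=wray(c,s,p);return o+d*(z-o[2])/d[2]
def wproj(c,s,X):
    T=np.array(c["T_tool_cam"]);R=Ro.from_rotvec(s["orientation"]).as_matrix()
    q=T[:3,:3].T@(R.T@(np.array(X)-s["eef_pos"])-T[:3,3]);n=np.hypot(q[0],q[1]);th=np.arctan2(n,q[2])
    return np.array([c["cx"],c["cy"]])+q[:2]/max(n,1e-9)*th*c["fx"]
E
python3 - <<'E'
from h import *
from station import arm
print(delta(arm.get_state(),[569,-257,240],-81))
E
```

```text
([-543.9, 624.3, -0.7], [0.001, 0.0, 2.551])
```

{"method": "drive_tool", "body": {
  "xyz": [
    [-30,35,0],
    [-60,69,0],
    [-92,106,0],
    [-124,142,0],
    [-156,179,0],
    [-188,216,0],
    [-220,252,0],
    [-252,289,0],
    [-284,326,0],
    [-316,363,0],
    [-348,399,0],
    [-380,436,0],
    [-412,473,0],
    [-444,510,0],
    [-476,546,0],
    [-508,583,0],
    [-530,608,0],
    [-544,624,0],
    [-544,624,0],
    [-544,624,0]
  ],
  "rotation": [
    [0,0,0.14],
    [0,0,0.28],
    [0,0,0.42],
    [0,0,0.56],
    [0,0,0.7],
    [0,0,0.84],
    [0,0,0.98],
    [0,0,1.12],
    [0,0,1.26],
    [0,0,1.4],
    [0,0,1.54],
    [0,0,1.68],
    [0,0,1.82],
    [0,0,1.96],
    [0,0,2.1],
    [0,0,2.24],
    [0,0,2.4],
    [0,0,2.55],
    [0,0,2.55],
    [0,0,2.55]
  ],
  "claw": 0.4,
  "squeeze": 60
}}

```text
t: 2.15
eef_pos: [568.5, -256.7, 238.7]
orientation: [2.391, -2.037, -0.002]
ft_force: [0.4, 0.3, -0.2]
grip_width: 51.1
```

```bash
cat > snap.py <<'E'
import sys;from h import *
from station import arm
import pickle
n=sys.argv[1]
s=arm.get_state();c=arm.camera("wrist");cv2.imwrite(f"pics/{n}.png",c["frame"][:,:,::-1]);pickle.dump((s,c),open(n+".pkl","wb"))
print(s["t"],s["eef_pos"].round(1),s["grip_width"],s["joint_pos"].round(2),s["ft_force"].round(1))
for w,X in [("800",(568.7,-256.7,95)),("200",(480,-270.3,76)),("400",(396.2,-284,85))]: print(w,wproj(c,s,X))
E
python3 snap.py w1
```

```text
2.15 [ 568.5 -256.7  238.7] 51.08393921427811 [-0.48  0.47  1.29  0.    1.38  0.93] [ 0.4  0.3 -0.2]
800 [274.88539818 204.37381162]
200 [274.27584474 285.27159408]
400 [274.5020855  354.33486812]
```

View pics/w1.png

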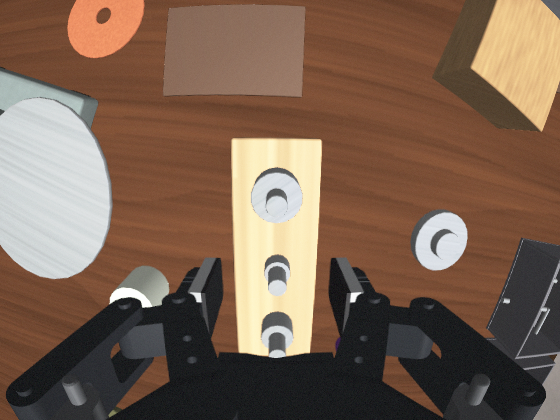

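The 800 g stem top is at (276,205), about 1 px from the prediction. The 200's is at (277,286) and the 400's at (277,352). I'll go down on the 800.

{"method": "drive_tool", "body": {
  "xyz": [
    [1,0,30],
    [1,0,70],
    [1,0,110],
    [1,0,135],
    [1,0,150],
    [1,0,160],
    [1,0,165.5],
    [1,0,165.5],
    [1,0,165.5]
  ],
  "rotation": [
    [0,0,0],
    [0,0,0],
    [0,0,0],
    [0,0,0],
    [0,0,0],
    [0,0,0],
    [0,0,0],
    [0,0,0],
    [0,0,0]
  ]
}}

```text
t: 3.1
eef_pos: [569.3, -258.0, 74.9]
orientation: [-2.39, 2.039, -0.002]
ft_force: [0.9, 0.2, 0.6]
grip_width: 51.4
```

```bash
python3 snap.py w2
```

```text
3.1 [ 569.3 -258.    74.9] 51.44493439106363 [-0.48  0.63  1.44 -0.    1.07  0.93] [0.9 0.2 0.6]
800 [270.30111638 300.29653959]
200 [270.94547729 409.35524733]
400 [272.21662485 484.08528028]
```

View pics/w2.png

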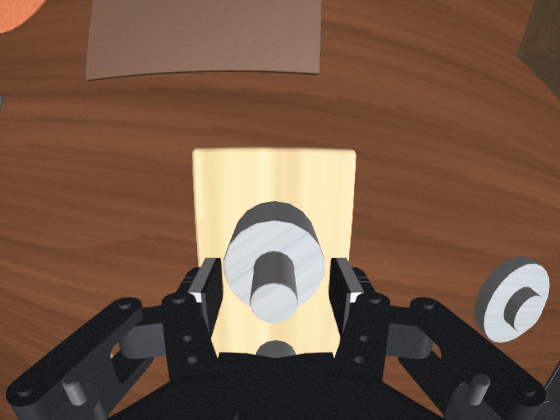

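The stem is centred between the pads, its top at (274,300). I'll close on it and lift.

{"method": "drive_tool", "body": {
  "xyz": [
    [0,0,0],
    [0,0,0],
    [0,0,0],
    [0,0,0],
    [0,0,0],
    [0,0,0]
  ],
  "rotation": [
    [0,0,0],
    [0,0,0],
    [0,0,0],
    [0,0,0],
    [0,0,0],
    [0,0,0]
  ],
  "claw": 1.0,
  "squeeze": 70
}}

```text
t: 3.75
eef_pos: [569.0, -257.7, 74.4]
orientation: [-2.389, 2.039, -0.0]
ft_force: [-1.7, 3.8, 5.6]
grip_width: 18.0
```

{"method": "drive_tool", "body": {
  "xyz": [
    [0,0,-2],
    [0,0,-6],
    [0,0,-15],
    [0,0,-40],
    [0,0,-75],
    [0,0,-115],
    [0,0,-150],
    [0,0,-175],
    [0,0,-175],
    [0,0,-175]
  ],
  "rotation": [
    [0,0,0],
    [0,0,0],
    [0,0,0],
    [0,0,0],
    [0,0,0],
    [0,0,0],
    [0,0,0],
    [0,0,0],
    [0,0,0],
    [0,0,0]
  ]
}}

```text
t: 4.75
eef_pos: [568.5, -257.7, 247.8]
orientation: [2.389, -2.039, -0.002]
ft_force: [0.2, 0.1, -9.3]
grip_width: 18.0
```

```bash
python3 snap.py w3
```

```text
4.75 [ 568.5 -257.7  247.8] 17.971158238780433 [-0.48  0.46  1.28 -0.    1.4   0.93] [ 0.2  0.1 -9.3]
800 [273.72964386 201.91165484]
200 [273.45061432 281.17322524]
400 [273.88007516 349.30372342]
```

View pics/w3.png

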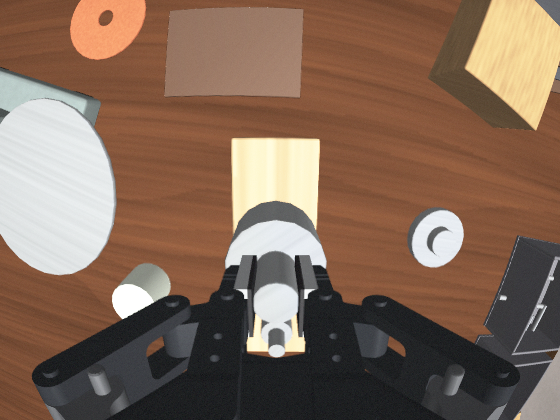

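```bash
python3 - <<'E'
from h import *;import pickle
from scipy.optimize import least_squares
s,c=pickle.load(open("w3.pkl","rb"))
f=c["frame"];h=cv2.cvtColor(f,cv2.COLOR_RGB2HSV)
m=((h[...,1]<25)&(h[...,2]>180)).astype(np.uint8);m[:90]=0;m[285:]=0;m[:,120:]=0
k=max(cv2.findContours(m,0,1)[0],key=cv2.contourArea);k=k[k[:,0,0]>3]
print(cv2.boundingRect(k))
for z in (150,155):
    P=np.array([wplane(c,s,p[0].astype(float),z)[:2] for p in k])
    for fr in (0,1):
        r=least_squares(lambda q:np.hypot(*(P-q[:2]).T)-(q[2] if fr else 80),[565,-50,80],loss="soft_l1");print(z,r.x,np.abs(r.fun).max())
for P in ((535,-58,255),(600,-47,255)): print(P,delta(s,P,-81))
E
```

```text
(4, 90, 111, 185)
150 [562.43668188 -47.60615889  80.        ] 23.981966243474147
150 [564.10285003 -43.82175336  83.76105342] 16.822566123481934
155 [564.42447518 -50.17766283  80.        ] 20.469372380412395
155 [565.6301614  -48.19561312  81.96959407] 16.44262841235549
(535, -58, 255) ([-202.5, 1.8, -7.1], [0.001, 0.001, 0.001])
(600, -47, 255) ([-203.2, -64.2, -7.2], [0.001, 0.001, 0.001])
```

{"method": "drive_tool", "body": {
  "xyz": [
    [-15,-5,0],
    [-40,-14,0],
    [-75,-27,0],
    [-110,-39,0],
    [-145,-52,0],
    [-175,-62,0],
    [-195,-70,0],
    [-206,-73.5,0],
    [-206,-73.5,0],
    [-206,-73.5,12],
    [-206,-73.5,24],
    [-206,-73.5,29],
    [-206,-73.5,32],
    [-206,-73.5,32]
  ],
  "rotation": [
    [0,0,0],
    [0,0,0],
    [0,0,0],
    [0,0,0],
    [0,0,0],
    [0,0,0],
    [0,0,0],
    [0,0,0],
    [0,0,0],
    [0,0,0],
    [0,0,0],
    [0,0,0],
    [0,0,0],
    [0,0,0]
  ]
}}

```text
t: 6.2
eef_pos: [609.0, -43.2, 216.3]
orientation: [2.389, -2.04, -0.001]
ft_force: [-0.3, 0.0, -7.9]
grip_width: 17.9
```

```bash
python3 snap.py w4;python3 -c "
from station import arm;import cv2
c=arm.camera('side');cv2.imwrite('pics/s4.png',cv2.resize(c['frame'][120:270,200:390,::-1],None,fx=4,fy=4))"
```

```text
6.2 [609.  -43.2 216.3] 17.85136837633137 [-0.13  0.45  1.37 -0.    1.32  1.28] [-0.3  0.  -7.9]
800 [475.08513537 281.34505165]
200 [447.85820533 341.58891748]
400 [433.27175665 396.05498581]
```

View pics/w4.png

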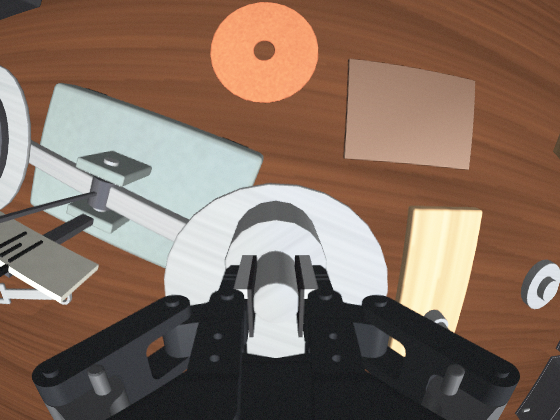

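View pics/s4.png

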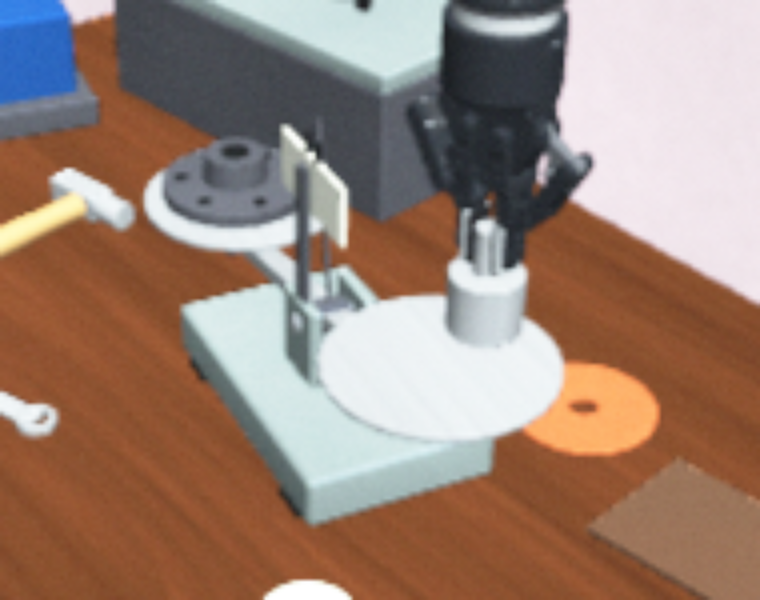

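The weight is over the pan, with its far edge about 10 mm inside the rim and its underside about 5 mm up. I'll lower it slowly.

{"method": "drive_tool", "body": {
  "xyz": [
    [0,0,1],
    [0,0,2],
    [0,0,3],
    [0,0,4],
    [0,0,4.5],
    [0,0,5],
    [0,0,5.5],
    [0,0,6],
    [0,0,6]
  ],
  "rotation": [
    [0,0,0],
    [0,0,0],
    [0,0,0],
    [0,0,0],
    [0,0,0],
    [0,0,0],
    [0,0,0],
    [0,0,0],
    [0,0,0]
  ]
}}

```text
t: 7.2
eef_pos: [609.2, -42.8, 211.5]
orientation: [-2.389, 2.039, -0.001]
ft_force: [-2.0, 1.8, 1.0]
grip_width: 17.6
```

{"method": "drive_tool", "body": {
  "xyz": [
    [0,0,0],
    [0,0,0],
    [0,0,0],
    [0,0,0]
  ],
  "rotation": [
    [0,0,0],
    [0,0,0],
    [0,0,0],
    [0,0,0]
  ]
}}

```text
t: 7.6
eef_pos: [609.2, -42.9, 210.9]
orientation: [-2.389, 2.039, -0.0]
ft_force: [-1.0, 1.3, 1.2]
grip_width: 17.8
```

Supported, with the net force near zero. I'll open to about 40 mm and hold for a moment.

{"method": "drive_tool", "body": {
  "xyz": [
    [0,0,0],
    [0,0,0],
    [0,0,0],
    [0,0,0],
    [0,0,0],
    [0,0,-5],
    [0,0,-20],
    [0,0,-45],
    [0,0,-70],
    [0,0,-80],
    [0,0,-80]
  ],
  "rotation": [
    [0,0,0],
    [0,0,0],
    [0,0,0],
    [0,0,0],
    [0,0,0],
    [0,0,0],
    [0,0,0],
    [0,0,0],
    [0,0,0],
    [0,0,0],
    [0,0,0]
  ],
  "claw": 0.45
}}

```text
t: 8.7
eef_pos: [609.4, -42.9, 292.1]
orientation: [-2.389, 2.039, -0.003]
ft_force: [-0.5, 0.1, 0.4]
grip_width: 47.0
```

```bash
python3 snap.py w5;python3 -c "
from station import arm;import cv2
c=arm.camera('side');cv2.imwrite('pics/s5.png',cv2.resize(c['frame'][120:270,200:390,::-1],None,fx=4,fy=4))"
```

```text
8.7 [609.4 -42.9 292.1] 46.993185000264475 [-0.13  0.41  1.26 -0.    1.48  1.28] [-0.5  0.1  0.4]
800 [443.10852389 255.12251137]
200 [424.25831516 310.48411981]
400 [414.48860389 361.70322869]
```

View pics/w5.png

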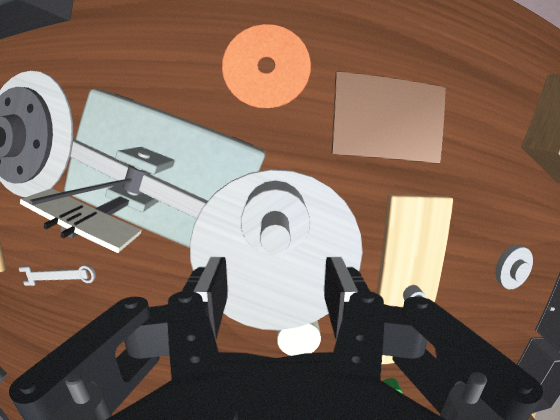

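View pics/s5.png

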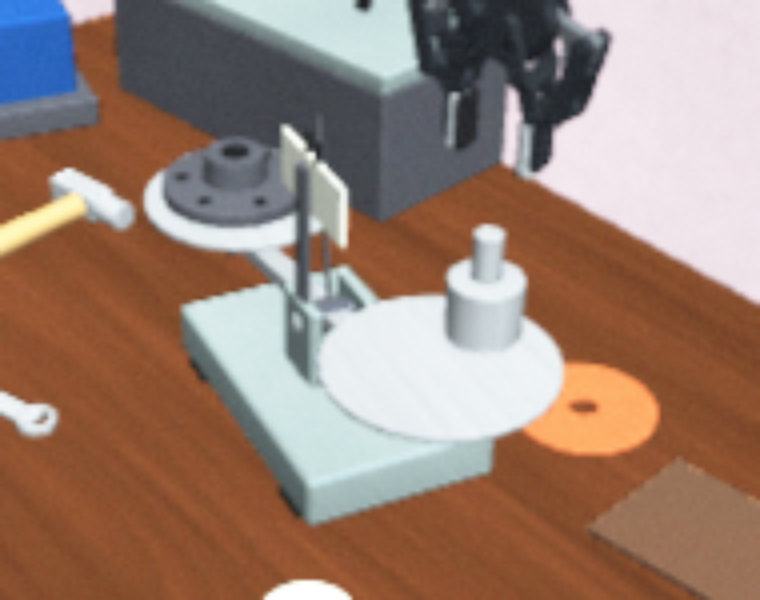

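The 800 stands upright on the pan and the beam has not left its stop, so the flange is at least about 1195 g and the 400 is next.

```bash
python3 - <<'E'
from h import *
from station import arm
print(delta(arm.get_state(),[396,-285.5,200],-81))
E
```

```text
([206.2, 248.2, 89.9], [0.001, 0.0, 0.001])
```

{"method": "drive_tool", "body": {
  "xyz": [
    [12,15,0],
    [35,42,0],
    [65,78,0],
    [95,114,0],
    [125,150,10],
    [152,183,28],
    [178,214,55],
    [195,235,78],
    [206,248,90],
    [206,248,90],
    [206,248,90]
  ],
  "rotation": [
    [0,0,0],
    [0,0,0],
    [0,0,0],
    [0,0,0],
    [0,0,0],
    [0,0,0],
    [0,0,0],
    [0,0,0],
    [0,0,0],
    [0,0,0],
    [0,0,0]
  ]
}}

```text
t: 9.9
eef_pos: [396.5, -285.0, 200.3]
orientation: [-2.389, 2.04, 0.002]
ft_force: [0.7, 0.6, 0.3]
grip_width: 46.8
```

```bash
python3 snap.py w6
```

```text
9.9 [ 396.5 -285.   200.3] 46.84043167616216 [-0.7   0.2   1.74  0.    1.2   0.72] [0.7 0.6 0.3]
800 [273.49675367  -8.77836667]
200 [272.97111433 105.71670635]
400 [273.44425737 213.13394106]
```

View pics/w6.png

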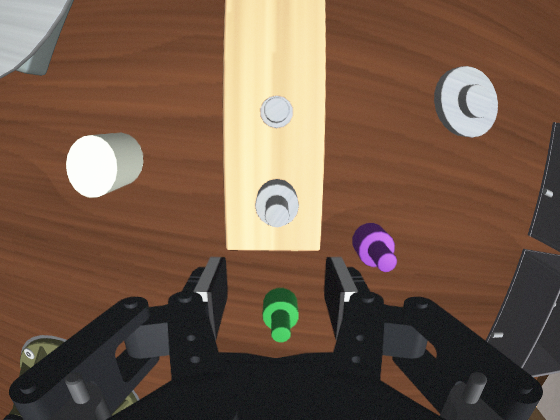

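```bash
python3 - <<'E'
from h import *;import pickle
s,c=pickle.load(open("w6.pkl","rb"))
P=wplane(c,s,(277,212),85);print(P,wplane(c,s,(276.5,108),76),wplane(c,s,(281,334),67),wplane(c,s,(387,262),67),delta(s,[P[0],P[1],63],-81))
E
```

```text
[ 397.57004976 -286.65150422   85.        ] [ 478.62700128 -273.32135032   76.        ] [ 268.84844914 -311.50086732   67.        ] [ 361.49872702 -396.89591432   67.        ] ([2.0, -0.9, 137.3], [0.001, 0.001, 0.0])
```

{"method": "drive_tool", "body": {
  "xyz": [
    [1,-0.5,25],
    [1.5,-0.8,60],
    [1.5,-0.8,95],
    [1.5,-0.8,115],
    [1.5,-0.8,128],
    [1.5,-0.8,136],
    [1.5,-0.8,136],
    [1.5,-0.8,136]
  ],
  "rotation": [
    [0,0,0],
    [0,0,0],
    [0,0,0],
    [0,0,0],
    [0,0,0],
    [0,0,0],
    [0,0,0],
    [0,0,0]
  ]
}}

```text
t: 10.75
eef_pos: [398.1, -286.8, 65.7]
orientation: [-2.39, 2.039, -0.002]
ft_force: [0.8, -0.4, 0.7]
grip_width: 46.8
```

```bash
python3 snap.py w7
```

```text
10.75 [ 398.1 -286.8   65.7] 46.80954357418926 [-0.7   0.4   1.84 -0.    0.9   0.71] [ 0.8 -0.4  0.7]
800 [ 266.23825565 -127.74227721]
200 [264.57776035  85.25914777]
400 [266.13784384 301.42301215]
```

View pics/w7.png

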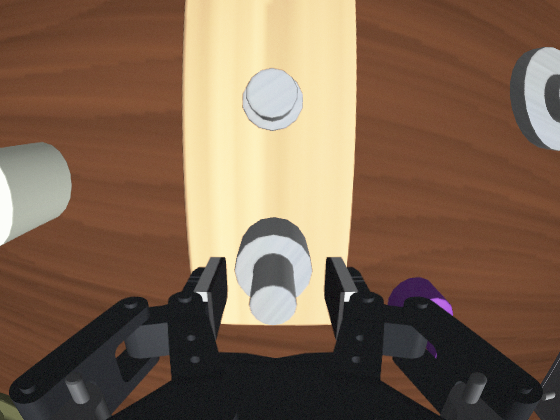

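The 400's stem is centred at (273,302). I'll grip it and lift.

{"method": "drive_tool", "body": {
  "xyz": [
    [0,0,0],
    [0,0,0],
    [0,0,0],
    [0,0,0],
    [0,0,0],
    [0,0,0]
  ],
  "rotation": [
    [0,0,0],
    [0,0,0],
    [0,0,0],
    [0,0,0],
    [0,0,0],
    [0,0,0]
  ],
  "claw": 1.0,
  "squeeze": 60
}}

```text
t: 11.4
eef_pos: [397.8, -286.7, 65.4]
orientation: [-2.389, 2.039, -0.001]
ft_force: [-1.1, 2.5, 5.2]
grip_width: 18.0
```

{"method": "drive_tool", "body": {
  "xyz": [
    [0,0,-2],
    [0,0,-6],
    [0,0,-15],
    [0,0,-40],
    [0,0,-75],
    [0,0,-115],
    [0,0,-150],
    [0,0,-175],
    [0,0,-180],
    [0,0,-180]
  ],
  "rotation": [
    [0,0,0],
    [0,0,0],
    [0,0,0],
    [0,0,0],
    [0,0,0],
    [0,0,0],
    [0,0,0],
    [0,0,0],
    [0,0,0],
    [0,0,0]
  ]
}}

```text
t: 12.4
eef_pos: [397.5, -286.6, 244.9]
orientation: [-2.39, 2.039, -0.001]
ft_force: [-0.3, -0.3, -4.9]
grip_width: 18.1
```

```bash
python3 - <<'E'
from h import *
from station import arm
print(delta(arm.get_state(),[520,-57,244.7],-81))
E
```

```text
([-207.5, -157.0, 0.1], [-0.0, -0.001, 0.001])
```

{"method": "drive_tool", "body": {
  "xyz": [
    [-12,-9,0],
    [-35,-26,0],
    [-65,-49,0],
    [-97,-73,0],
    [-130,-98,0],
    [-160,-121,0],
    [-185,-140,0],
    [-200,-151,0],
    [-207,-157,0],
    [-207,-157,0],
    [-207,-157,15],
    [-207,-157,27],
    [-207,-157,35],
    [-207,-157,38],
    [-207,-157,38]
  ],
  "rotation": [
    [0,0,0],
    [0,0,0],
    [0,0,0],
    [0,0,0],
    [0,0,0],
    [0,0,0],
    [0,0,0],
    [0,0,0],
    [0,0,0],
    [0,0,0],
    [0,0,0],
    [0,0,0],
    [0,0,0],
    [0,0,0],
    [0,0,0]
  ]
}}

```text
t: 13.9
eef_pos: [519.9, -57.8, 206.5]
orientation: [2.389, -2.04, -0.001]
ft_force: [-0.5, 0.4, -4.1]
grip_width: 18.0
```

```bash
python3 snap.py w8
```

```text
13.9 [519.9 -57.8 206.5] 18.026959719802168 [-0.18  0.27  1.64 -0.    1.23  1.23] [-0.5  0.4 -4.1]
800 [496.73836881 196.90285174]
200 [470.09685889 277.23213793]
400 [455.67476386 347.31025267]
```

View pics/w8.png

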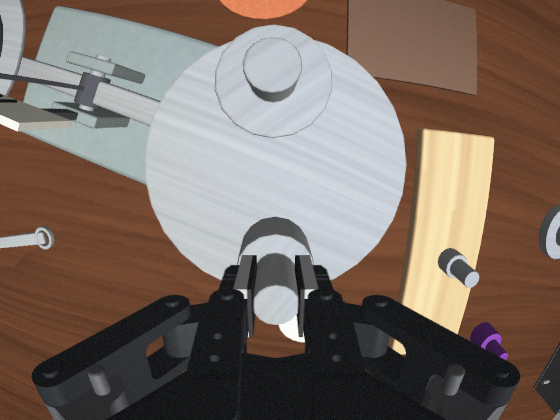

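{"method": "drive_tool", "body": {
  "xyz": [
    [0,0,1],
    [0,0,2],
    [0,0,3],
    [0,0,4],
    [0,0,5],
    [0,0,6],
    [0,0,7],
    [0,0,8],
    [0,0,8]
  ],
  "rotation": [
    [0,0,0],
    [0,0,0],
    [0,0,0],
    [0,0,0],
    [0,0,0],
    [0,0,0],
    [0,0,0],
    [0,0,0],
    [0,0,0]
  ]
}}

```text
t: 14.85
eef_pos: [520.1, -57.5, 198.6]
orientation: [2.39, -2.039, -0.0]
ft_force: [-0.7, 0.3, -2.3]
grip_width: 18.3
```

{"method": "drive_tool", "body": {
  "xyz": [
    [0,0,1.5],
    [0,0,3],
    [0,0,4.5],
    [0,0,6],
    [0,0,7.5],
    [0,0,9],
    [0,0,10],
    [0,0,11],
    [0,0,11],
    [0,0,11],
    [0,0,11],
    [0,0,11]
  ],
  "rotation": [
    [0,0,0],
    [0,0,0],
    [0,0,0],
    [0,0,0],
    [0,0,0],
    [0,0,0],
    [0,0,0],
    [0,0,0],
    [0,0,0],
    [0,0,0],
    [0,0,0],
    [0,0,0]
  ]
}}

```text
t: 16.05
eef_pos: [520.1, -57.5, 187.8]
orientation: [-2.39, 2.039, -0.0]
ft_force: [-0.7, -0.8, -0.5]
grip_width: 18.5
```

{"method": "drive_tool", "body": {
  "xyz": [
    [0,0,1],
    [0,0,2],
    [0,0,3],
    [0,0,4],
    [0,0,4],
    [0,0,4],
    [0,0,4],
    [0,0,4],
    [0,0,4]
  ],
  "rotation": [
    [0,0,0],
    [0,0,0],
    [0,0,0],
    [0,0,0],
    [0,0,0],
    [0,0,0],
    [0,0,0],
    [0,0,0],
    [0,0,0]
  ]
}}

```text
t: 16.95
eef_pos: [520.1, -57.5, 183.8]
orientation: [-2.39, 2.039, -0.0]
ft_force: [-0.3, -1.7, -0.5]
grip_width: 17.6
```

```bash
python3 -c "
from station import arm;import cv2
print(arm.get_state()['ft_force'])
c=arm.camera('side');cv2.imwrite('pics/s8.png',cv2.resize(c['frame'][120:270,200:390,::-1],None,fx=4,fy=4))"
```

```text
[-0.27483182 -1.67736443 -0.4626128 ]
```

View pics/s8.png

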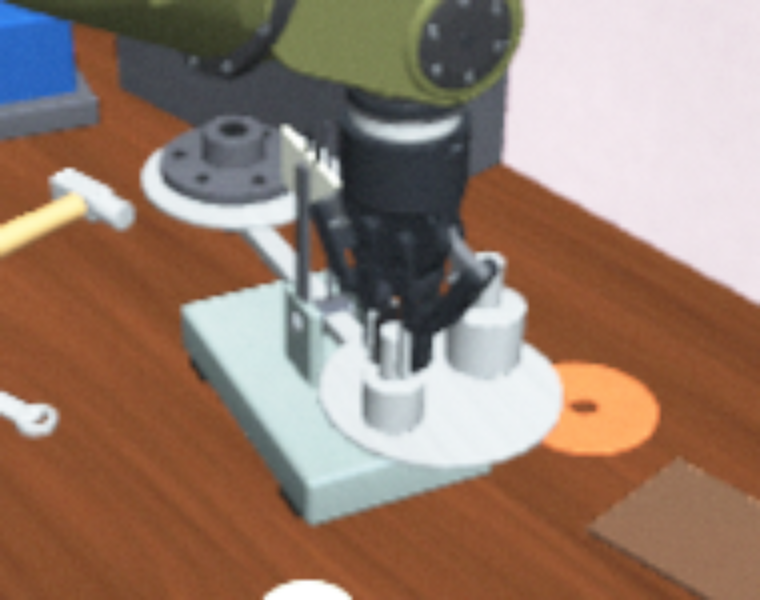

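{"method": "drive_tool", "body": {
  "xyz": [
    [0,0,0],
    [0,0,0],
    [0,0,0],
    [0,0,0],
    [0,0,0],
    [0,0,-3],
    [0,0,-15],
    [0,0,-40],
    [0,0,-75],
    [0,0,-105],
    [0,0,-105],
    [0,0,-105],
    [0,0,-105],
    [0,0,-105],
    [0,0,-105],
    [0,0,-105],
    [0,0,-105],
    [0,0,-105],
    [0,0,-105],
    [0,0,-105]
  ],
  "rotation": [
    [0,0,0],
    [0,0,0],
    [0,0,0],
    [0,0,0],
    [0,0,0],
    [0,0,0],
    [0,0,0],
    [0,0,0],
    [0,0,0],
    [0,0,0],
    [0,0,0],
    [0,0,0],
    [0,0,0],
    [0,0,0],
    [0,0,0],
    [0,0,0],
    [0,0,0],
    [0,0,0],
    [0,0,0],
    [0,0,0]
  ],
  "claw": 0.4
}}

```text
t: 19.0
eef_pos: [520.1, -57.5, 288.8]
orientation: [2.39, -2.039, -0.0]
ft_force: [0.4, -0.6, 0.2]
grip_width: 51.2
```

```bash
python3 snap.py w9;python3 -c "
from station import arm;import cv2,numpy as np
c=arm.camera('side');np.savez('side9.npz',**c);cv2.imwrite('pics/s9.png',cv2.resize(c['frame'][120:270,200:390,::-1],None,fx=4,fy=4))
c=arm.camera('scene');np.savez('scene9.npz',**c);cv2.imwrite('pics/c9.png',cv2.resize(c['frame'][190:340,210:390,::-1],None,fx=4,fy=4))"
```

```text
19.0 [520.1 -57.5 288.8] 51.15886801619928 [-0.18  0.21  1.52  0.    1.41  1.23] [ 0.4 -0.6  0.2]
800 [454.51374013 181.54075508]
200 [437.20929448 249.6011035 ]
400 [428.63509438 311.20676163]
```

View pics/w9.png

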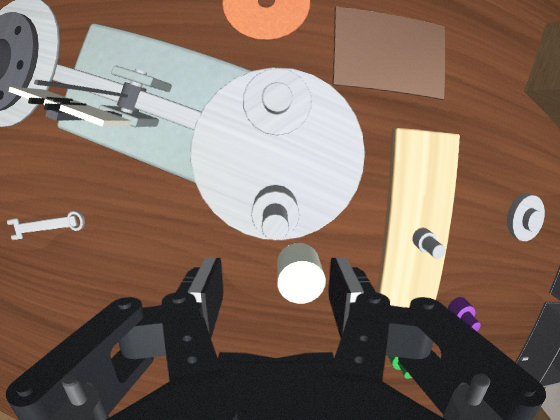

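View pics/s9.png

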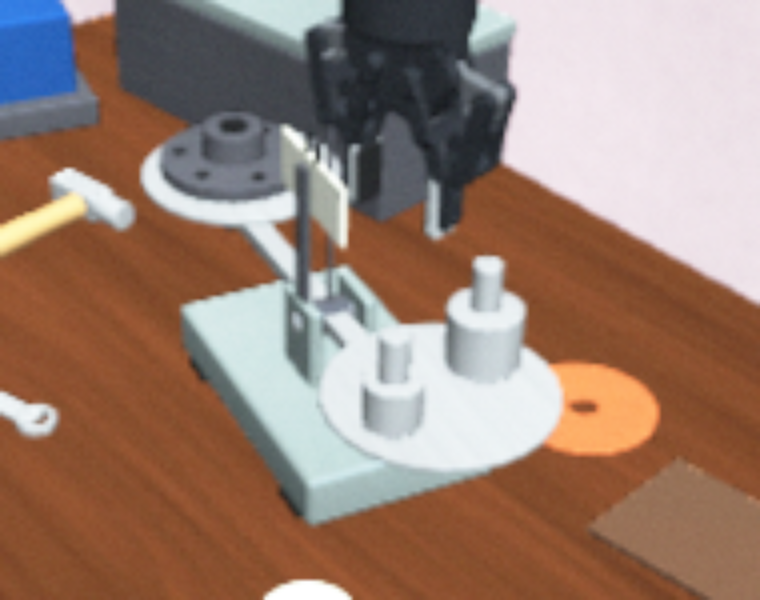

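View pics/c9.png

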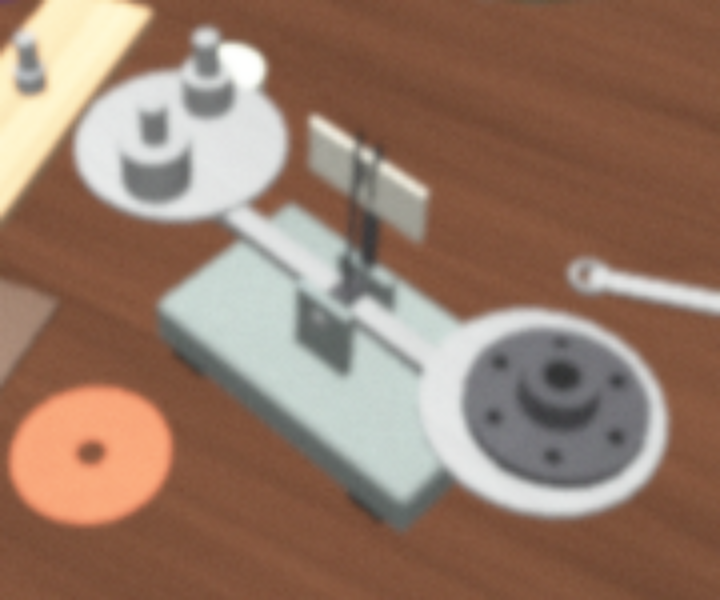

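```bash
python3 - <<'E'
from h import *
a=np.load("scene0.npz")["frame"];b=np.load("scene9.npz")["frame"]
A=np.load("side0.npz")["frame"];B=np.load("side9.npz")["frame"]
def m(f,g,x0,y0,x1,y1):
    t=f[y0:y1,x0:x1].astype(np.float32);p=15
    r=cv2.matchTemplate(g[y0-p:y1+p,x0-p:x1+p].astype(np.float32),t,cv2.TM_SQDIFF)
    _,_,(x,y),_=cv2.minMaxLoc(r);out=[]
    for v in (r[y,x-1:x+2],r[y-1:y+2,x]): out.append((v[0]-v[2])/(2*(v[0]-2*v[1]+v[2])))
    return x-p+out[0],y-p+out[1]
d=m(a,b,327,276,365,312);print("flange scene",d)
d2=m(A,B,242,154,274,178);print("flange side",d2)
S=np.load("side0.npz");C=np.load("scene0.npz")
def proj(c,X):
    q=np.array(c["R"])@X+np.array(c["t"]).ravel();return np.array([q[0]*float(c["fx"])/q[2]+float(c["cx"]),q[1]*float(c["fy"])/q[2]+float(c["cy"])])
for nm,c,X in (("scene fl",C,np.array([646,279.5,130.])),("side fl",S,np.array([646,279.5,130.]))):
    print(nm,(proj(c,X+[0,0,10])-proj(c,X-[0,0,10]))/20)
z=lambda f:np.hstack([cv2.resize(f[210:265,275:325,::-1],None,fx=7,fy=7,interpolation=2)])
cv2.imwrite("pics/ptr.png",np.hstack([z(a),z(b)]))
f=cv2.imread("pics/w9.png")[70:150,0:160];cv2.imwrite("pics/ptr2.png",cv2.resize(f,None,fx=5,fy=5,interpolation=2))
E
```

```text
flange scene (np.float32(1.5205028), np.float32(-4.706083))
flange side (np.float32(-0.5419954), np.float32(-6.4017806))
scene fl [ 0.04935398 -0.23385127]
side fl [-0.00725466 -0.27429362]
```

View pics/ptr.png

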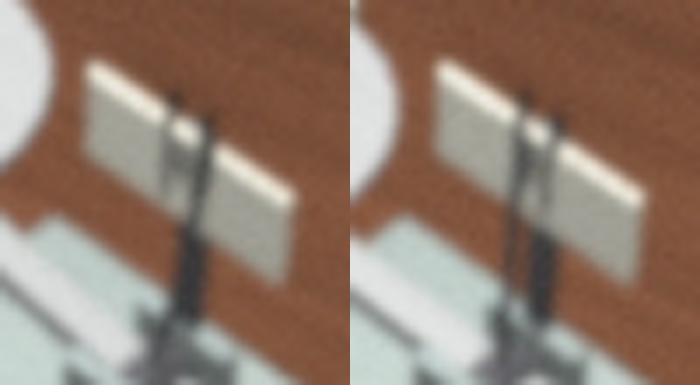

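View pics/ptr2.png

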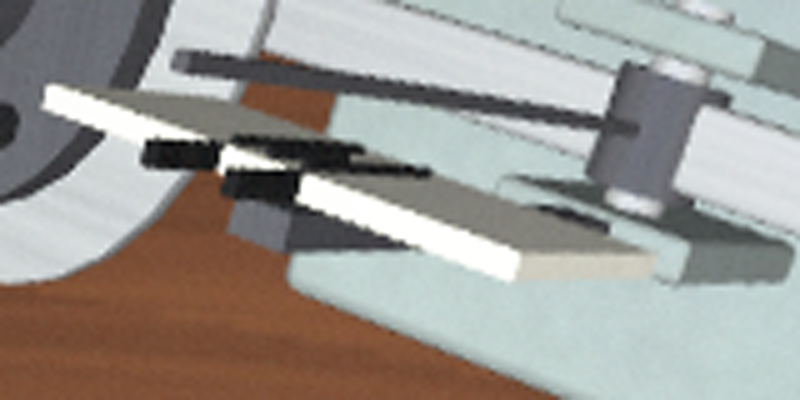

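```bash
python3 - <<'E'
from h import *
S=np.load("side0.npz");C=np.load("scene0.npz")
def proj(c,X):
    q=np.array(c["R"])@X+np.array(c["t"]).ravel();return np.array([q[0]*float(c["fx"])/q[2]+float(c["cx"]),q[1]*float(c["fy"])/q[2]+float(c["cy"])])
p0=np.array([605.2,114.7,90]);v=np.array([.239,.971,0])
for th in (.15,.05,.02,0,-.05,-.15):
    X=p0+155*(np.sin(th)*v+np.array([0,0,np.cos(th)]))
    a=proj(C,X);b=proj(S,X);print(th,"scene crop7",(a-[275,210])*7,"side px",b)
print("pivot",(proj(C,p0)-[275,210])*7,proj(S,p0))
A=np.load("side0.npz")["frame"];B=np.load("side9.npz")["frame"]
z=lambda f:cv2.resize(f[145:200,262:302,::-1],None,fx=9,fy=9,interpolation=2)
cv2.imwrite("pics/ptr3.png",np.hstack([z(A),z(B)]))
E
```

```text
0.15 scene crop7 [210.56108264 148.72274618] side px [278.94200192 148.6870596 ]
0.05 scene crop7 [179.54986224 124.82896141] side px [281.2354715  150.51821568]
0.02 scene crop7 [170.24716338 118.27653544] side px [281.93544246 151.17541985]
0 scene crop7 [164.05580001 114.07183447] side px [282.40449195 151.64099656]
-0.05 scene crop7 [148.6372944  104.14409697] side px [283.58392576 152.900226  ]
-0.15 scene crop7 [118.22214821  86.86167215] side px [285.95991472 155.81965884]
pivot [147.19292165 384.75820104] [282.08337161 198.22216933]
```

View pics/ptr3.png

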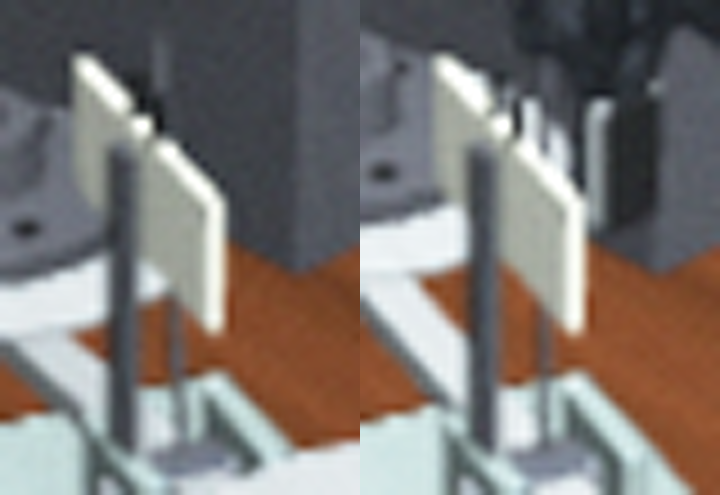

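The pan-side readings put the beam about 0.02 rad from level, and the needle pixels are too coarse to confirm it. I'll look straight down on the pointer with the wrist camera.

```bash
python3 - <<'E'
from h import *
from station import arm
print(delta(arm.get_state(),[538,104,310],-81))
E
```

```text
([-156.7, -43.1, -21.2], [-0.0, -0.0, 0.001])
```

{"method": "drive_tool", "body": {
  "xyz": [
    [0,0,-15],
    [-25,-7,-21],
    [-60,-16,-21],
    [-95,-26,-21],
    [-130,-36,-21],
    [-150,-41,-21],
    [-157,-43,-21],
    [-157,-43,-21],
    [-157,-43,-21]
  ],
  "rotation": [
    [0,0,0],
    [0,0,0],
    [0,0,0],
    [0,0,0],
    [0,0,0],
    [0,0,0],
    [0,0,0],
    [0,0,0],
    [0,0,0]
  ]
}}

```text
t: 20.05
eef_pos: [537.9, 103.5, 309.8]
orientation: [2.389, -2.04, 0.0]
ft_force: [0.3, 0.1, 0.4]
grip_width: 51.2
```

```bash
python3 snap.py w10; python3 -c "
import cv2;f=cv2.imread('pics/w10.png')[40:220,160:400];cv2.imwrite('pics/w10c.png',cv2.resize(f,None,fx=3.3,fy=3.3,interpolation=2))"
```

```text
20.05 [537.9 103.5 309.8] 51.23310659463077 [ 0.12  0.25  1.42 -0.    1.47  1.54] [0.3 0.1 0.4]
800 [529.85222158 213.51544405]
200 [509.96331904 266.83375607]
400 [499.58689625 317.03992842]
```

View pics/w10c.png

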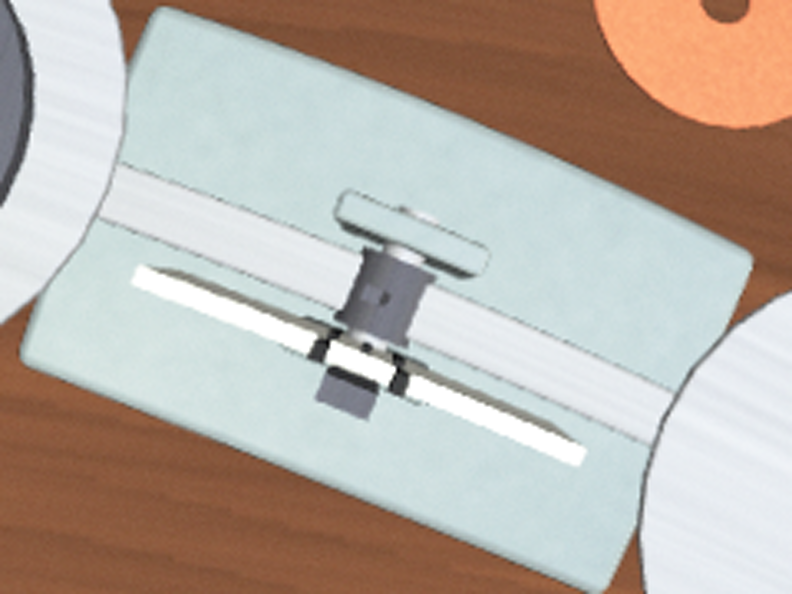

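```bash
python3 -c "
import cv2;f=cv2.imread('pics/w10.png')[105:170,245:300];cv2.imwrite('pics/w10d.png',cv2.resize(f,None,fx=9,fy=9,interpolation=2))"; python3 - <<'E'
from h import *;import pickle
s,c=pickle.load(open("w10.pkl","rb"))
for p in [(160+318/3.3,40+348/3.3),(160+400/3.3,40+375/3.3),(160+378/3.3,40+297/3.3)]: print(wplane(c,s,p,245))
print(wplane(c,s,(160+378/3.3,40+297/3.3),90))
E
```

```text
[591.77548417 123.13493903 245.        ]
[589.13206737 107.32110844 245.        ]
[602.86777537 113.64100974 245.        ]
[601.90146678 113.93527832  90.        ]
```

View pics/w10d.png

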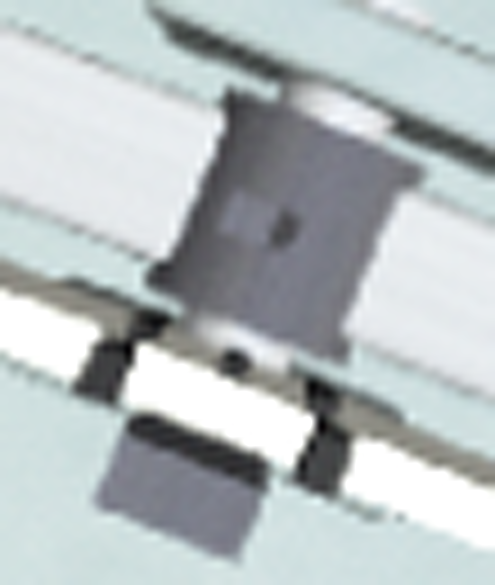

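The needle's tip face at (238,212) in the crop sits between the two outer pins at (105,365) and (322,455). It is about 3.7 mm to the flange side of the middle, roughly 0.024 rad, which agrees with the pan-height estimate of 0.022. Adding the 200 would overshoot. One last check that everything is at rest and upright.

{"method": "drive_tool", "body": {
  "xyz": [
    [0,0,0],
    [0,0,0],
    [0,0,0],
    [0,0,0],
    [0,0,0],
    [0,0,0],
    [0,0,0],
    [0,0,0]
  ],
  "rotation": [
    [0,0,0],
    [0,0,0],
    [0,0,0],
    [0,0,0],
    [0,0,0],
    [0,0,0],
    [0,0,0],
    [0,0,0]
  ]
}}

```text
t: 20.9
eef_pos: [537.9, 104.3, 309.8]
orientation: [-2.39, 2.039, 0.0]
ft_force: [-0.1, 0.4, 0.7]
grip_width: 51.5
```

```bash
python3 snap.py w11; python3 - <<'E'
from h import *;import pickle
from station import arm
s,c=pickle.load(open("w11.pkl","rb"));a=pickle.load(open("w10.pkl","rb"))[1]
P=[wplane(c,s,(245+x/9,105+y/9),245)[:2] for x,y in [(105,365),(322,455),(238,212)]]
d=(P[0]-P[1]);L=np.linalg.norm(d);print("pin spacing",L,"tip offset to flange",(P[2]-(P[0]+P[1])/2)@d/L)
print("motion",np.abs(c["frame"][60:200,160:400].astype(int)-a["frame"][60:200,160:400]).mean())
q=arm.camera("side")["frame"];cv2.imwrite("pics/s11.png",cv2.resize(q[120:380,200:460,::-1],None,fx=2.3,fy=2.3))
E
```

```text
20.9 [537.9 104.3 309.8] 51.490055585157165 [0.12 0.25 1.42 0.   1.47 1.54] [-0.1  0.4  0.7]
800 [530.23951301 213.77653726]
200 [510.31525985 267.03477149]
400 [499.90463204 317.19686623]
pin spacing 16.012145328088387 tip offset to flange 3.7125718407933213
motion 3.8752281746031745
```

View pics/s11.png

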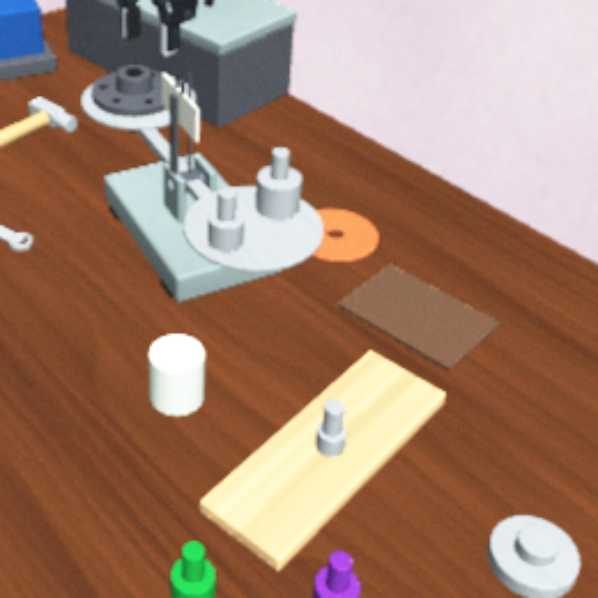

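```bash
python3 -c "
import cv2;import numpy as np
g=lambda n:cv2.resize(cv2.imread(f'pics/{n}.png')[105:170,245:300],None,fx=7,fy=7,interpolation=2)
cv2.imwrite('pics/cmp.png',np.hstack([g('w10'),g('w11')]))"
```

```text
(no output)
```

View pics/cmp.png

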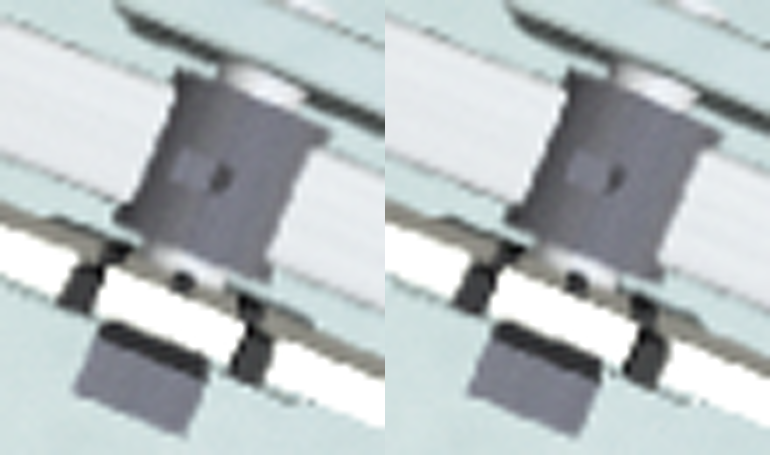

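The whole view moved by the same small amount, which is the arm settling. The tip has not moved against the pins, so the beam is at rest. Handing in.

```bash
python3 -c "
from station import arm;print(arm.finish_job())"
```

```text
the job is handed in; nothing more can be done
None
```

The flange balances against the 800 g and 400 g weights, and I handed the job in at about 21 s of the 72 s allowed. The 200 g weight was not needed and stands untouched on the plywood rest.

- **Level:** seen from above, the pointer tip is 3.7 mm to the flange side of the middle, inside the 8 mm limit. That is about 0.024 rad off level, and the pan-height estimate of 0.022 rad agrees. It puts the flange at roughly 1260 g. The scene-camera needle view was too coarse to use; rough readings from it ran from about 0.005 to 0.04 rad.
- **At rest:** two overhead pictures 0.85 s apart show the tip still against the pins. The raw picture difference between them was not zero. I put that down to a 0.8 mm settling of the arm, because the whole view shifted together.
- **Scene:** the last side view shows all three weights upright and the flange on its pan. Every bystander in that view looked undisturbed, but I compared them only by eye. The gripper was open and clear of everything.

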